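# Take down the toy bridge and put each toy on its stand

## Task

Take the toy bridge apart from the top down and put each piece away upright on the bamboo holder made for it: first the ridged egg into the egg cup and the gear flat on the spindle with its hole over the pin (either of these two first), then the tuning bar level across both rails of its rest, between the cheeks and centred lengthwise, and last the clear cube flat in the square tray and the drum flat in the round tray. Do not let any piece topple over, and leave everything let go and at rest.

Things in the scene. Friction and masses are not known exactly. Their poses are not given: they have to be found in the camera images.
- egg: Dark walnut egg with rings of ridges, 40 mm across at its widest (19 to 32 mm above its foot), 56 mm tall, standing on a flat foot 24 mm across; 60 g. Origin: centre of the foot; z up along the egg. At the start it stands on one half of the bar, 36 mm from the bar's middle; the gear lies on the other half.
- gear: Yellow plastic gear, 12 teeth, 50 mm across the teeth, 16 mm thick, with a 26 mm round hole through the middle; 30 g. Lies flat. Origin: centre of its underside; z up; teeth at x and every 30 degrees from it. Starts on the bar, overhanging both its long sides.
- bar: Plain aluminium tuning bar, 160 mm long (its y), 30 mm wide (its x), 12 mm thick; 155 g. Origin: centre of its underside. At the start it lies like a bridge across the tops of the cube and the drum, its underside 66 mm above the table.
- cube: Clear acrylic cube, 56 mm sides, three steel beads inside; 200 g. Origin: centre of its underside, axes square to the faces. At the start it is one of the bridge's two piers, 50 mm from the middle, on a fixed 10 mm plywood board (100 x 190 mm) on the table, faces about parallel to the bar. Which end it is at varies.
- drum: Dark walnut upright cylinder with two pale bands, 56 mm across, 56 mm tall; 100 g. Origin: centre of its underside, z up. At the start it is the other pier of the bridge, 100 mm from the cube between centres, on the same 10 mm board.
- egg_cup: Fixed bamboo egg cup, 40 mm tall: foot 60 mm across, slim stem 24 mm across, and on top a flat-floored round dish, 48 mm across inside and 58 mm outside, its floor 35 mm and its rim 40 mm above the table. Origin: on the table under its middle. The egg belongs here, foot down.
- spindle: Fixed bamboo disc 40 mm across and 14 mm high with an upright pin, 8 mm thick and 14 mm tall, in the middle of its top (pin top 28 mm above the table). Origin: on the table under the pin. The gear belongs here, lying on the disc with its hole over the pin; any yaw.
- bar_rest: Fixed bamboo rest: base 66 (x) by 130 mm (y), 6 mm thick, with two rails along x at y = -50 and +50 mm, 12 mm wide, tops 20 mm above the table; cheeks at the rail ends rise 8 mm above the rail tops, 50 mm clear between them. Origin: on the table under its middle. The bar belongs here across both rails, its length along the rest's y, either way round.
- square_tray: Fixed square bamboo tray, 86 mm outside, 76 mm inside, floor 5 mm thick, rim 12 mm above the table. Origin: on the table under its middle, axes along the walls. The cube belongs here, sides about parallel to the rim.
- round_tray: Fixed round bamboo tray, 86 mm across outside, 76 mm inside, floor 5 mm above the table, rim 12 mm above the table. Origin: on the table under its middle. The drum belongs here, upright.
Things that resemble listed ones, but are neither listed nor needed, are in the scene too. Leave any blue or red look-alike of the drum alone.

How it is judged:
By the outcome, as a careful person would: the job done as asked, in the order asked, and still so for the second after the job is handed in, with the robot touching nothing.
It also fails if it takes over 128 s, if anything falls off the work surface, if the arm or the gripper's body presses on something with over 40 N, if the wrist force passes 120 N, or if a joint passes its speed limit or range.

## Robot

A 7-joint arm with a two-finger parallel gripper is mounted at the origin on the work surface. World frame = base frame: x ahead of the robot, y to its left, z up, the work surface at z = 0. Lengths are in m, angles in rad, forces in N, time in s.
With the tool pointing down it reaches from about 0.4 to 0.875 m from the base axis. Payload 19.3 kg.
Tool frame: the origin (TCP) lies at the very end of the fingers, on their centre line; the grasp point (between the pads) lies robot.grip_point_offset behind it (robot.grip_point_offset is the distance from the TCP to the grasp point, in m); z points along the fingers, x is the direction in which the jaws open and shut, and the axes are right-handed (so a half turn about z gives the same grasp; the last joint's range is limited). The gripper opens to 85 mm and grips with 20 to 120 N. Pads are 22 mm wide; open, the fingers measure 114 mm over their backs; the gripper's body (76 mm by 85 mm) begins 54 mm behind the grasp point. The pads swing forward as they close: fully open they stand 13 mm farther back than shut.
Start: joints at [1.245, 0.521, -0.036, 1.599, 0.021, 1.021, -0.113], TCP at [0.158, -0.605, 0.231] pointing down, gripper open.
Joint ranges: [-2.91, 2.91], [-0.3, 2.13], [-1.5, 1.42], [0.17, 2.43], [-1.26, 4.41], [0.16, 1.93], [-2.52, 2.52]. Speed limits (rad/s): [1.89, 1.89, 2.39, 2.39, 3.01, 3.01, 3.01].

## Interface

Orientations are given as [roll, pitch, yaw] about the fixed x, y, z axes, in that order (R = Rz(yaw) Ry(pitch) Rx(roll)).
In Python, from station import sensors, capture, job, robot gives the robot as it stands. The module is installed in compiled form; this text tells all that it offers.
- The arm moves only by the tool drive_tool, never from a script. Its argument "steps" is a list of rows, each a list of 5 numbers: the shift along the tool's x, y, z in units of 0.5 m (1.0 is 0.5 m), then the turn about the tool's z in units of 120 degrees (1.0 is 120 degrees), then the opening, from -1 (shut) to 1 (fully open). In form: [[tx, ty, tz, roll, claw], ...]. A call has exactly 8 rows; each row is the pose to reach, as a shift and turn from the pose commanded when the call began, along the tool's axes at that moment; what a row does not reach only later rows make up. A row lasts 1/8 s, in which the tool goes at most 62.5 mm and 10.7 degrees, less where a joint would pass 70% of its speed; a pose out of reach is approached as far as the arm can. A call with a number of a shift or a turn outside -1 to 1 is refused whole. A call with a gripper value outside its range is refused whole. The fingers move at their own pace and stop on an object; the grip force is fixed at half the most. Time passes only in rows, so rows that repeat a pose let the fingers close, or fill a call up. It gives the time, the measured TCP pose, the force and the opening at its end, in the units of the state.
- sensors.get_obs(): the state, without advancing time (a new reading comes with each control period).
- capture(name): name is "scene" or "top" or "wrist"; returns a dict with "image" (420x560x3 uint8, red, green, blue), "camera_matrix" (3x3 intrinsics, pixels), "dist" ([k1, k2, p1, p2, k3] as OpenCV has them; the pictures are not rectified), "T" (4x4, takes a point from camera to world coordinates). Camera axes: x right, y down, z forward; pixel columns grow to the right and rows downward; lengths in m; the calibration is good to about 2 mm. A picture is of the moment at which its call begins. There is no depth.
- job.finish_job(): hands the job in, once; it reports no verdict.
The state is a dict: "time": time; "joint_positions": joint angles; "qvel": joint speeds; "effort": joint torques, N m; "eef_pos": TCP position; "tcp_rot": TCP orientation; "ft_force": force on the tool from outside, world axes, zero at the start; "torque": the same for the moment, N m; "gripper_width": opening from 0.0 (shut) to 1.0 (fully open).
Only numpy, scipy, OpenCV 4.12 (cv2) and the standard library are available. Lean on these libraries where they do the work, as an engineer would, in place of code of your own. Each camera call takes 0.05 s, during which the arm holds its last target. There are 200 camera calls.

## Working session

There is one attempt and no reset: what is moved stays moved. The work goes in short steps, Python scripts to look and compute and a tool call to move; the robot and the scene stay as the last step left them, time stands still between calls to the robot, and variables do not carry over. Pictures are saved under pics/ and viewed, about 12 in all and at most 16, crops included, and the job is handed in when it is done.

Besides the shell and the picture viewer there is one more tool, called after "Call:" as name(argument=value, ...), one argument or row to a line, values as JSON. drive_tool: Moves the arm, as the interface text tells. Shifts and turns lie within -1 to 1; 1 stands for 0.5 m of shift or 120 degrees of turn. Its arguments: {"type":"object","properties":{"steps":{"type":"array","items":{"type":"array","items":{"type":"number"}}}},"required":["steps"]}

```bash
mkdir -p pics; python3 - <<'E'
from station import sensors, capture, job, robot
import cv2,numpy as np
o=sensors.get_obs()
for k in o: print(k,np.round(o[k],4))
print(robot.grip_point_offset)
for n in("scene","top"):
    c=capture(n); cv2.imwrite(f"pics/{n}0.png",c["image"][:,:,::-1]); print(n,c["camera_matrix"],c["dist"],c["T"])
E
```

```text
time 0.0
joint_positions [ 1.2448  0.522  -0.0363  1.6     0.0212  1.0211 -0.1128]
qvel [ 0.0015 -0.0029  0.0007  0.001   0.0003  0.0016 -0.0029]
effort [-8.00000e-04 -9.27136e+01  1.97950e+00 -3.69934e+01  1.78000e-02
  8.20000e-03 -0.00000e+00]
eef_pos [ 0.158  -0.6043  0.2307]
tcp_rot [ 3.1415e+00  1.2000e-03 -1.3151e+00]
ft_force [ 0.0884  0.2312 -1.2045]
torque [ 0.0408 -0.0284 -0.0031]
gripper_width 1.0046
0.0187
scene [[413.45572467   0.         279.90280532]
 [  0.         413.45572467 207.72141833]
 [  0.           0.           1.        ]] [-0.12568543  0.          0.          0.          0.        ] [[ 0.72077014  0.4367765  -0.53825337  1.0205851 ]
 [ 0.69316236 -0.45868672  0.5559968  -0.50372896]
 [-0.00404334 -0.77384287 -0.63336472  0.66556415]
 [ 0.          0.          0.          1.        ]]
top [[463.0236347    0.         276.20682486]
 [  0.         463.0236347  217.64561408]
 [  0.           0.           1.        ]] [-0.06606543  0.          0.          0.          0.        ] [[-0.02450393 -0.9854543   0.16816471  0.38054884]
 [-0.99951632  0.0209282  -0.023003    0.0105484 ]
 [ 0.01914902 -0.16864704 -0.98549048  1.05348364]
 [ 0.          0.          0.          1.        ]]
```

View pics/scene0.png

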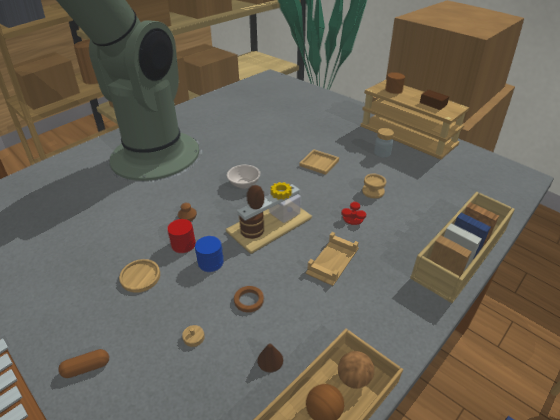

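View pics/top0.png

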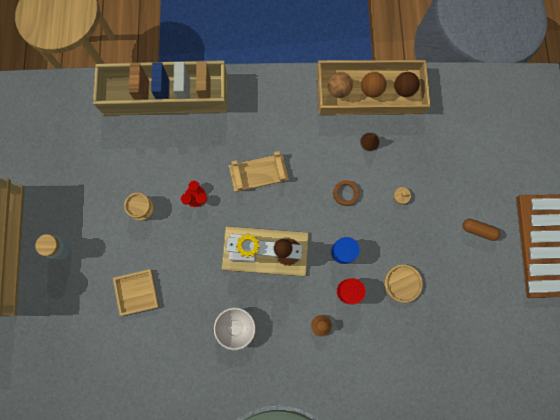

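Top view: the bridge is at (265,250), with the gear on the left half and the egg on the right. Candidates:
- **Egg cup:** the bowl on a stem at (138,206). The corked jar at (47,245) and the white bowl at (234,328) don't fit.
- **Spindle:** the pale disc with a pin at (402,195). The brown ring at (346,192) and the knob at (321,325) are decoys.
- **Bar rest:** (259,172).
- **Square tray:** (136,292).
- **Round tray:** (403,283).
- **Drum:** the banded pier under the egg. The blue (346,250) and red (351,291) cylinders stay untouched.

Next I'll confirm these in an enlarged crop.

```bash
cat > h.py <<'E'
import cv2,numpy as np
from station import sensors, capture, job, robot
def ray(c,uv):
    p=cv2.undistortPoints(np.array(uv,float).reshape(-1,1,2),c["camera_matrix"],np.array(c["dist"])).reshape(-1,2)
    d=np.c_[p,np.ones(len(p))]@c["T"][:3,:3].T
    return c["T"][:3,3],d
def at_z(c,uv,z):
    o,d=ray(c,uv); return o+d*((z-o[2])/d[:,2])[:,None]
def proj(c,P):
    T=np.linalg.inv(c["T"]); return cv2.projectPoints(np.array(P,float).reshape(-1,3),cv2.Rodrigues(T[:3,:3])[0],T[:3,3],c["camera_matrix"],np.array(c["dist"]))[0].reshape(-1,2)
def circ(x,y,z,r):
    a=np.linspace(0,2*np.pi,49); return np.c_[x+r*np.cos(a),y+r*np.sin(a),0*a+z]
def rect(x,y,z,lx,ly,yaw):
    q=np.array([[-1,-1],[1,-1],[1,1],[-1,1],[-1,-1]])*[lx/2,ly/2]; c,s=np.cos(yaw),np.sin(yaw)
    return np.c_[x+q@[c,-s],y+q@[s,c],np.full(5,z)]
def crop(img,u0,v0,w,h,s,curves=(),c=None):
    I=cv2.resize(img[v0:v0+h,u0:u0+w,::-1],None,fx=s,fy=s,interpolation=cv2.INTER_CUBIC)
    for P in curves:
        q=((proj(c,P)-[u0,v0]+.5)*s*16).astype(int); cv2.polylines(I,[q.reshape(-1,1,2).astype(np.int32)],False,(255,0,255),1,cv2.LINE_AA,4)
    return I
E
python3 - <<'E'
from h import *
c=capture("top");I=c["image"]
a=crop(I,215,145,100,135,4); b=crop(I,110,185,55,67,4); d=crop(I,375,175,55,67,4); e=crop(I,110,265,55,67,4); f=crop(I,376,251,55,67,4)
m=np.hstack([a[:536],np.vstack([b,e]),np.vstack([d,f])[:536]]) if 0 else None
R=np.hstack([np.vstack([b,e]),np.vstack([d,f])]); m=np.hstack([a[:R.shape[0]],R]); print(m.shape,a.shape)
cv2.imwrite("pics/crop1.png",m)
for n,uv,z in [("cup",(138,206),.04),("spin",(402,195),.014),("rest",(259,172),.02),("sq",(136,292),.012),("rd",(403,283),.012),("bridge",(265,248),.078)]: print(n,at_z(c,uv,z).round(3))
E
```

```text
(536, 840, 3) (540, 400, 3)
cup [[0.586 0.295 0.04 ]]
spin [[ 0.605 -0.307  0.014]]
rest [[0.664 0.023 0.02 ]]
sq [[0.397 0.302 0.012]]
rd [[ 0.403 -0.296  0.012]]
bridge [[0.482 0.013 0.078]]
```

View pics/crop1.png

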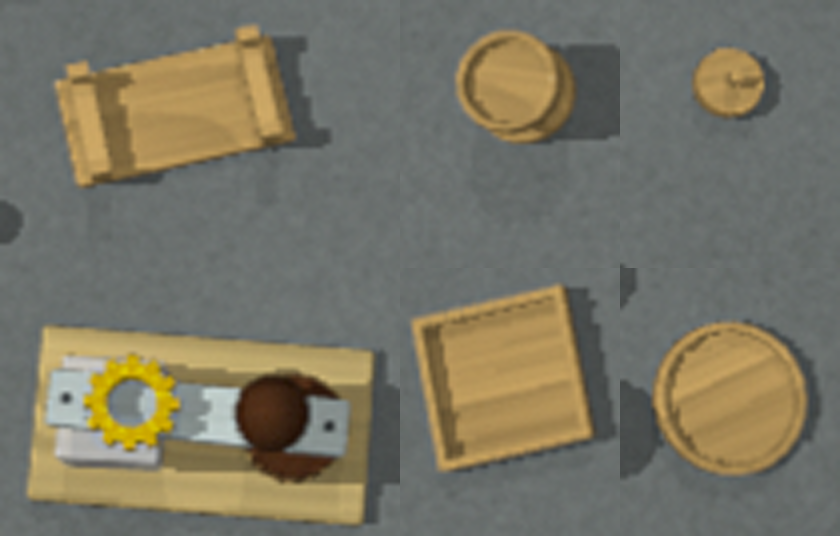

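The crop confirms all five holders and the stack: gear over the clear cube, egg over the drum. Next I'll turn these pixels into poses and check them with overlays in both cameras.

```bash
python3 - <<'E'
from h import *
c=capture("top")
O=dict(a=(0,0,215,145),b=(400,0,110,185),e=(400,268,110,265),d=(620,0,375,175),f=(620,268,376,251))
def P(k,pts,z):
    x0,y0,u,v=O[k]; p=(np.array(pts,float)-[x0,y0]+.5)/4-.5+[u,v]; return at_z(c,p,z)
cup=P('b',[(508,81)],.04)[0]; spin=P('d',[(729.5,81.5)],.014)[0]; rd=P('f',[(730,398)],.012)[0]
s=P('e',[(413,319),(562,286),(594,437),(440,471)],.012); sq=s.mean(0)
ds=s[1]-s[0]; print('sq sides',[np.linalg.norm(s[i]-s[i-1]).round(4) for i in range(4)]); sqy=np.arctan2(ds[1],ds[0])+np.pi/2
b=P('a',[(66,397),(328,426)],.078); bar=b.mean(0); db=b[0]-b[1]; by=np.arctan2(db[1],db[0])-np.pi/2
gear=P('a',[(132,402)],.094)[0]; egg=P('a',[(273,412)],.1035)[0]
r=P('a',[(87,135),(258,95)],.02)  # rough rail mid
rest=r.mean(0); dr=r[0]-r[1]; ry=np.arctan2(dr[1],dr[0])-np.pi/2
by_=lambda k:bar[:2]+k*np.array([-np.sin(by),np.cos(by)])
cube=by_(.05); drum=by_(-.05)
for n in 'cup spin rd sq bar gear egg rest cube drum'.split(): print(n,np.round(eval(n),4))
print('yaws bar %.3f rest %.3f sq %.3f'%(by,ry,sqy), 'rail sep',np.linalg.norm(dr),'egg/gear from mid',np.linalg.norm((egg-bar)[:2]),np.linalg.norm((gear-bar)[:2]))
cs=[circ(*cup[:2],.04,.029),circ(*spin[:2],.014,.02),circ(*spin[:2],.028,.004),circ(*rd[:2],.012,.043),rect(*sq[:2],.012,.086,.086,sqy),rect(*bar[:2],.078,.03,.16,by),circ(*gear[:2],.094,.025),circ(*egg[:2],.1035,.02),circ(*drum,.066,.028),rect(*cube,.066,.056,.056,by),rect(*cube,.01,.056,.056,by),rect(*rest[:2],.006,.066,.13,ry)]
for k in(.05,-.05):
    cs.append(rect(rest[0]-k*np.sin(ry),rest[1]+k*np.cos(ry),.02,.05,.012,ry))
I=c["image"]
C=lambda *q:crop(I,*q,4,cs,c)
R=np.hstack([np.vstack([C(110,185,55,67),C(110,265,55,67)]),np.vstack([C(375,175,50,67),C(376,251,50,67)])])
cv2.imwrite("pics/ov1.png",np.hstack([C(220,145,95,134),R]))
s=capture("scene");cv2.imwrite("pics/ov2.png",np.vstack([crop(s["image"],225,155,170,130,4.5,cs,s)]))
E
```

```text
sq sides [np.float64(0.0858), np.float64(0.0853), np.float64(0.0859), np.float64(0.0871)]
cup [0.589  0.2977 0.04  ]
spin [ 0.605 -0.307  0.014]
rd [ 0.4025 -0.2962  0.012 ]
sq [0.3969 0.3043 0.012 ]
bar [0.4835 0.0154 0.078 ]
gear [0.4876 0.049  0.094 ]
egg [ 0.4797 -0.0238  0.1035]
rest [0.6612 0.0263 0.02  ]
cube [0.4902 0.065 ]
drum [ 0.4769 -0.0341]
yaws bar -0.133 rest 0.217 sq 0.199 rail sep 0.1011803732393394 egg/gear from mid 0.03944866162384349 0.033829900257304306
```

View pics/ov1.png

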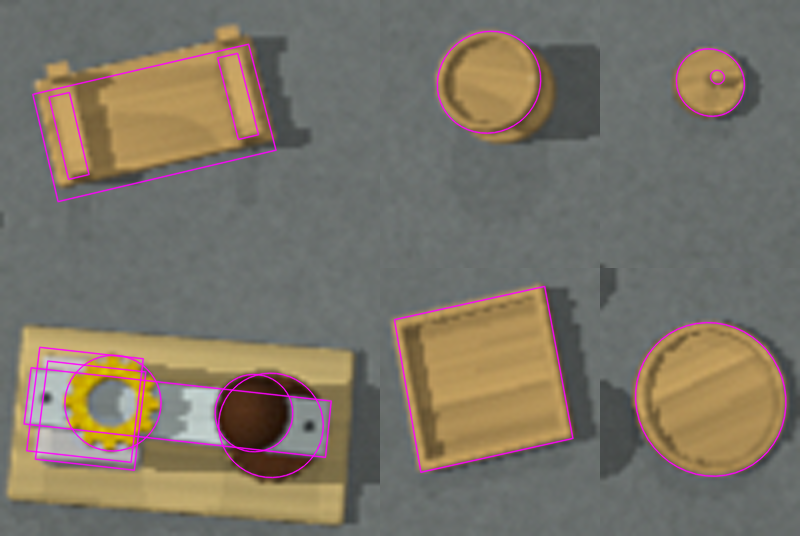

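View pics/ov2.png

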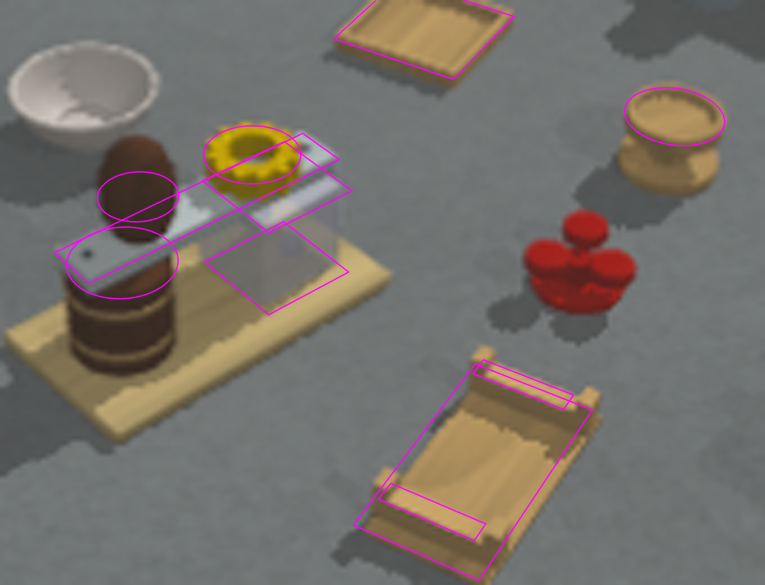

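Top overlay: the cup, spindle, both trays and the bar line up to about 1 px. The rest outline is about 14 crop-px too low, so I'm shifting it by +7 mm in x, and the scene view agrees. Next I'll add a planner helper and drive to the egg.

```bash
cat >> h.py <<'E'
def plan(*w):
    o=sensors.get_obs(); p=np.array(o["eef_pos"]); y=o["tcp_rot"][2]; c,s=np.cos(y),np.sin(y)
    print("at",p.round(4),"yaw %.3f"%y,"t %.1f"%o["time"],"grip %.3f"%o["gripper_width"],"F",np.round(o["ft_force"],1),"rot",np.round(o["tcp_rot"],3),"j7 %.2f"%o["joint_positions"][6])
    for q in w:
        d=np.array(q[:3])-p; dy=(q[3]-y+np.pi)%(2*np.pi)-np.pi
        print(q,np.round([(c*d[0]+s*d[1])/.5,(s*d[0]-c*d[1])/.5,-d[2]/.5,-np.degrees(dy)/120],3))
E
python3 - <<'E'
from h import *
plan((.33,-.29,.231,-.6),(.479,-.022,.231,-.133))
E
```

```text
at [ 0.1581 -0.6045  0.231 ] yaw -1.315 t 0.2 grip 0.998 F [ 0.3 -0.5 -0.4] rot [ 3.142e+00  1.000e-03 -1.315e+00] j7 -0.11
(0.33, -0.29, 0.231, -0.6) [-0.522 -0.492  0.    -0.341]
(0.479, -0.022, 0.231, -0.133) [-0.965 -0.916  0.    -0.564]
```

Call:
drive_tool(
  steps=[
    [-0.965, -0.916, 0, -0.564, 1],
    [-0.965, -0.916, 0, -0.564, 1],
    [-0.965, -0.916, 0, -0.564, 1],
    [-0.965, -0.916, 0, -0.564, 1],
    [-0.965, -0.916, 0, -0.564, 1],
    [-0.965, -0.916, 0, -0.564, 1],
    [-0.965, -0.916, 0, -0.564, 1],
    [-0.965, -0.916, 0, -0.564, 1],
  ],
)

```text
time: 1.25
eef_pos: [0.4001, -0.1651, 0.2316]
tcp_rot: [3.141, -0.001, -0.133]
ft_force: [0.8, -0.6, -0.6]
gripper_width: 0.998
```

```bash
python3 - <<'E'
from h import *
plan((.479,-.022,.231,-.133),(.479,-.022,.18,-.133))
E
```

```text
at [ 0.4001 -0.1651  0.2316] yaw -0.133 t 1.2 grip 0.998 F [ 0.8 -0.6 -0.6] rot [ 3.141e+00 -1.000e-03 -1.330e-01] j7 -0.04
(0.479, -0.022, 0.231, -0.133) [ 0.118 -0.305  0.001 -0.   ]
(0.479, -0.022, 0.18, -0.133) [ 0.118 -0.305  0.103 -0.   ]
```

Call:
drive_tool(
  steps=[
    [0.118, -0.305, 0, 0, 1],
    [0.118, -0.305, 0, 0, 1],
    [0.118, -0.305, 0, 0, 1],
    [0.118, -0.305, 0, 0, 1],
    [0.118, -0.305, 0, 0, 1],
    [0.118, -0.305, 0, 0, 1],
    [0.118, -0.305, 0, 0, 1],
    [0.118, -0.305, 0, 0, 1],
  ],
)

```text
time: 2.25
eef_pos: [0.4781, -0.0239, 0.2314]
tcp_rot: [3.141, -0.0, -0.135]
ft_force: [0.4, -0.0, -1.0]
gripper_width: 1.001
```

```bash
python3 - <<'E'
from h import *
plan((.479,-.022,.082,-.133))
c=capture("wrist"); g=[circ(.479,-.022,.1035,.02),circ(.479,-.022,.134,.005),circ(.4876,.049,.094,.025),rect(.4835,.0154,.078,.03,.16,-.133),circ(.4769,-.0341,.066,.028),rect(.4902,.065,.066,.056,.056,-.133)]
cv2.imwrite("pics/w1.png",crop(c["image"],0,0,560,420,1.4,g,c)); print(c["T"].round(3))
E
```

```text
at [ 0.4781 -0.0239  0.2314] yaw -0.135 t 2.2 grip 1.001 F [ 0.4 -0.  -1. ] rot [ 3.141 -0.    -0.135] j7 -0.43
(0.479, -0.022, 0.082, -0.133) [ 0.001 -0.004  0.299 -0.001]
[[ 0.991 -0.127 -0.043  0.49 ]
 [-0.134 -0.938 -0.319  0.059]
 [-0.     0.322 -0.947  0.374]
 [ 0.     0.     0.     1.   ]]
```

View pics/w1.png

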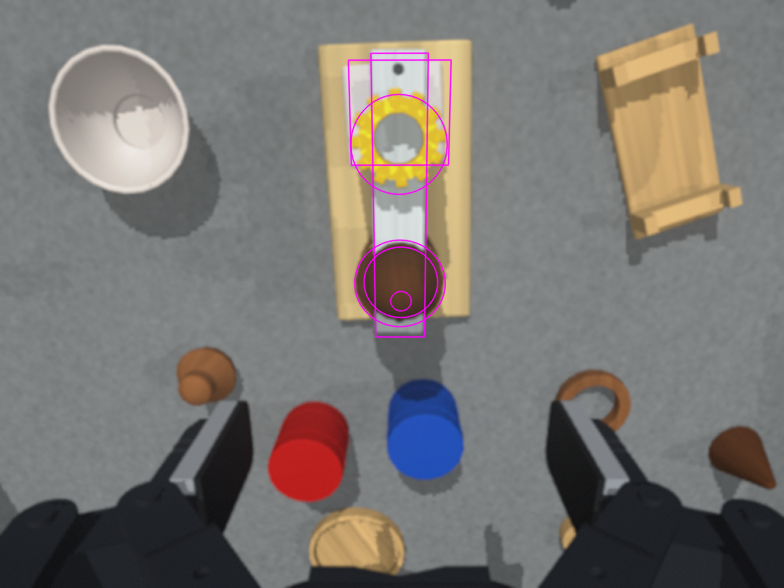

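Wrist view: the egg (400,282) and bar match the overlay. The gear centre (398,137) is about 3 mm farther along +y than predicted. Now descending on the egg and closing.

Call:
drive_tool(
  steps=[
    [0.001, -0.004, 0.1, 0, 1],
    [0.001, -0.004, 0.2, 0, 1],
    [0.001, -0.004, 0.26, 0, 1],
    [0.001, -0.004, 0.298, 0, 1],
    [0.001, -0.004, 0.298, 0, 1],
    [0.001, -0.004, 0.298, 0, 0.3],
    [0.001, -0.004, 0.298, 0, -1],
    [0.001, -0.004, 0.298, 0, -1],
  ],
)

```text
time: 3.3
eef_pos: [0.4794, -0.0217, 0.0833]
tcp_rot: [3.141, -0.001, -0.134]
ft_force: [-5.4, 0.1, 20.7]
gripper_width: 0.446
```

```bash
python3 - <<'E'
from h import *
plan((.479,-.022,.082,-.133))
c=capture("scene");cv2.imwrite("pics/s1.png",crop(c["image"],200,110,150,150,3.5))
E
```

```text
at [ 0.4794 -0.0217  0.0833] yaw -0.134 t 3.3 grip 0.446 F [-5.4  0.1 20.7] rot [ 3.141e+00 -1.000e-03 -1.340e-01] j7 -0.62
(0.479, -0.022, 0.082, -0.133) [-0.001  0.001  0.003 -0.001]
```

Call:
drive_tool(
  steps=[
    [0, 0, -0.02, 0, -1],
    [0, 0, -0.04, 0, -1],
    [0, 0, -0.08, 0, -1],
    [0, 0, -0.14, 0, -1],
    [0, 0, -0.2, 0, -1],
    [0, 0, -0.24, 0, -1],
    [0, 0, -0.24, 0, -1],
    [0, 0, -0.24, 0, -1],
  ],
)

```text
time: 4.35
eef_pos: [0.4787, -0.0217, 0.202]
tcp_rot: [3.141, 0.0, -0.134]
ft_force: [-0.2, -0.6, -0.5]
gripper_width: 0.445
```

```bash
python3 - <<'E'
from h import *
plan((.589,.2977,.2,.2),(.589,.2977,.10,.2))
c=capture("scene");cv2.imwrite("pics/s1.png",crop(c["image"],200,60,200,200,3))
E
```

```text
at [ 0.4787 -0.0217  0.202 ] yaw -0.134 t 4.3 grip 0.445 F [-0.2 -0.6 -0.5] rot [ 3.141  0.    -0.134] j7 -0.47
(0.589, 0.2977, 0.2, 0.2) [ 0.133 -0.663  0.004 -0.159]
(0.589, 0.2977, 0.1, 0.2) [ 0.133 -0.663  0.204 -0.159]
```

View pics/s1.png

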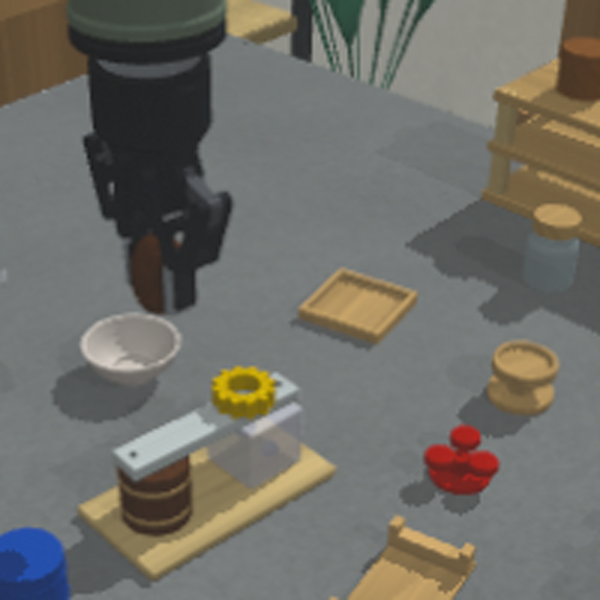

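The egg is held upright between the fingers at about (150,270), and the bridge is undisturbed. Carrying it to the cup.

Call:
drive_tool(
  steps=[
    [0.015, -0.08, 0, -0.03, -1],
    [0.033, -0.165, 0, -0.06, -1],
    [0.053, -0.265, 0, -0.09, -1],
    [0.073, -0.365, 0, -0.12, -1],
    [0.093, -0.465, 0, -0.159, -1],
    [0.113, -0.565, 0, -0.159, -1],
    [0.133, -0.663, 0, -0.159, -1],
    [0.133, -0.663, 0, -0.159, -1],
  ],
)

```text
time: 5.4
eef_pos: [0.5881, 0.3022, 0.2007]
tcp_rot: [-3.14, 0.002, 0.204]
ft_force: [-0.6, -1.0, -0.8]
gripper_width: 0.447
```

```bash
python3 - <<'E'
from h import *
plan((.589,.2977,.10,.2),(.589,.2977,.041,.2))
E
```

```text
at [0.5881 0.3022 0.2007] yaw 0.204 t 5.4 grip 0.447 F [-0.6 -1.  -0.8] rot [-3.14e+00  2.00e-03  2.04e-01] j7 -0.68
(0.589, 0.2977, 0.1, 0.2) [0.    0.009 0.201 0.002]
(0.589, 0.2977, 0.041, 0.2) [0.    0.009 0.319 0.002]
```

Call:
drive_tool(
  steps=[
    [0, 0, 0.06, 0, -1],
    [0, 0, 0.12, 0, -1],
    [0, 0, 0.18, 0, -1],
    [0, 0, 0.24, 0, -1],
    [0, 0, 0.26, 0, -1],
    [0, 0, 0.26, 0, -1],
    [0, 0, 0.26, 0, -1],
    [0, 0, 0.26, 0, -1],
  ],
)

```text
time: 6.4
eef_pos: [0.5896, 0.2983, 0.0733]
tcp_rot: [-3.141, -0.001, 0.199]
ft_force: [-0.2, -0.1, -0.5]
gripper_width: 0.442
```

```bash
python3 - <<'E'
from h import *
plan((.589,.2977,.041,.2))
c=capture("scene");cv2.imwrite("pics/s2.png",crop(c["image"],310,110,130,110,4.5,[circ(.589,.2977,.04,.029)],c))
E
```

```text
at [0.5896 0.2983 0.0733] yaw 0.199 t 6.4 grip 0.442 F [-0.2 -0.1 -0.5] rot [-3.141e+00 -1.000e-03  1.990e-01] j7 -0.76
(0.589, 0.2977, 0.041, 0.2) [-0.001  0.001  0.065 -0.   ]
```

View pics/s2.png

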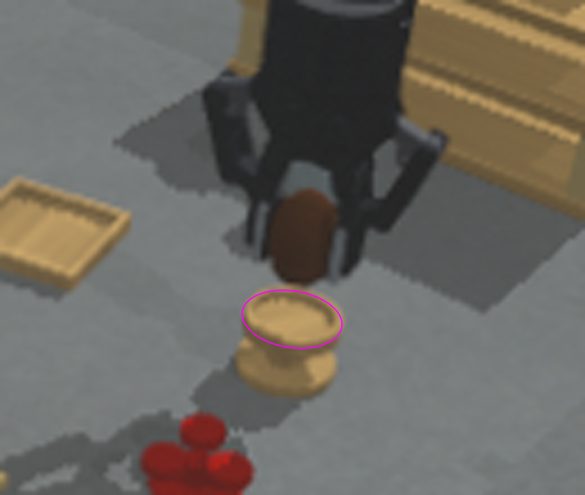

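The egg's foot (300,282) is over the cup's dish (293,320), within about 4 mm. Lowering it with a 2 mm trim.

Call:
drive_tool(
  steps=[
    [-0.003, 0.002, 0.02, 0, -1],
    [-0.003, 0.002, 0.04, 0, -1],
    [-0.003, 0.002, 0.052, 0, -1],
    [-0.003, 0.002, 0.058, 0, -1],
    [-0.003, 0.002, 0.062, 0, -1],
    [-0.003, 0.002, 0.064, 0, -1],
    [-0.003, 0.002, 0.064, 0, -1],
    [-0.003, 0.002, 0.064, 0, -1],
  ],
)

```text
time: 7.45
eef_pos: [0.588, 0.2969, 0.0405]
tcp_rot: [-3.141, -0.0, 0.199]
ft_force: [-0.1, -0.7, 1.3]
gripper_width: 0.447
```

Call:
drive_tool(
  steps=[
    [0, 0, 0.003, 0, -1],
    [0, 0, 0.003, 0, -0.05],
    [0, 0, 0.003, 0, 0.05],
    [0, 0, 0.003, 0, 0.2],
    [0, 0, 0.003, 0, 0.4],
    [0, 0, -0.02, 0, 0.5],
    [0, 0, -0.12, 0, 0.6],
    [0, 0, -0.24, 0, 0.6],
  ],
)

```text
time: 8.45
eef_pos: [0.5873, 0.2967, 0.1618]
tcp_rot: [3.142, 0.001, 0.2]
ft_force: [-0.1, 0.4, 0.5]
gripper_width: 0.799
```

```bash
python3 - <<'E'
from h import *
plan((.4885,.0515,.2,-.133))
c=capture("scene");d=capture("top");cv2.imwrite("pics/s3.png",np.hstack([crop(c["image"],310,140,100,80,4),crop(d["image"],110,175,80,80,4)]))
E
```

```text
at [0.5873 0.2967 0.1618] yaw 0.200 t 8.4 grip 0.799 F [-0.1  0.4  0.5] rot [3.142e+00 1.000e-03 2.000e-01] j7 -0.71
(0.4885, 0.0515, 0.2, -0.133) [-0.291  0.441 -0.076  0.159]
```

View pics/s3.png

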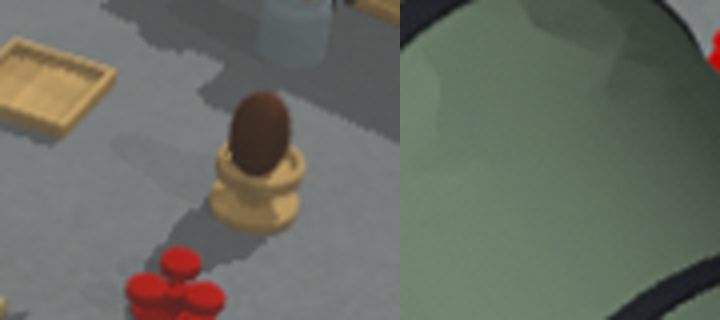

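The egg stands upright in the cup (scene half, (260,135)). The arm hides it in the top half. Now the gear.

Call:
drive_tool(
  steps=[
    [-0.02, 0.03, -0.07, 0.03, 1],
    [-0.07, 0.11, -0.076, 0.1, 1],
    [-0.14, 0.21, -0.076, 0.159, 1],
    [-0.21, 0.32, -0.076, 0.159, 1],
    [-0.27, 0.41, -0.076, 0.159, 1],
    [-0.291, 0.441, -0.076, 0.159, 1],
    [-0.291, 0.441, -0.076, 0.159, 1],
    [-0.291, 0.441, -0.076, 0.159, 1],
  ],
)

```text
time: 9.55
eef_pos: [0.4894, 0.0533, 0.1987]
tcp_rot: [-3.141, -0.001, -0.132]
ft_force: [-0.3, -0.7, -0.5]
gripper_width: 1.002
```

```bash
python3 - <<'E'
from h import *
plan((.4885,.0515,.073,-.133))
E
```

```text
at [0.4894 0.0533 0.1987] yaw -0.132 t 9.6 grip 1.002 F [-0.3 -0.7 -0.5] rot [-3.141e+00 -1.000e-03 -1.320e-01] j7 -0.64
(0.4885, 0.0515, 0.073, -0.133) [-0.001  0.004  0.251  0.   ]
```

Call:
drive_tool(
  steps=[
    [0, 0.002, 0.08, 0, 1],
    [0, 0.002, 0.16, 0, 1],
    [0, 0.002, 0.22, 0, 1],
    [0, 0.002, 0.252, 0, 1],
    [0, 0.002, 0.252, 0, 1],
    [0, 0.002, 0.252, 0, 0.4],
    [0, 0.002, 0.252, 0, -1],
    [0, 0.002, 0.252, 0, -1],
  ],
)

```text
time: 10.55
eef_pos: [0.4894, 0.0509, 0.0736]
tcp_rot: [-3.142, -0.002, -0.134]
ft_force: [-2.7, -0.3, 17.0]
gripper_width: 0.574
```

Call:
drive_tool(
  steps=[
    [0, 0, -0.01, 0, -1],
    [0, 0, -0.03, 0, -1],
    [0, 0, -0.06, 0, -1],
    [0, 0, -0.1, 0, -1],
    [0, 0, -0.1, 0, -1],
    [0, 0, -0.1, 0, -1],
    [0, 0, -0.1, 0, -1],
    [0, 0, -0.1, 0, -1],
  ],
)

```text
time: 11.55
eef_pos: [0.4885, 0.051, 0.122]
tcp_rot: [3.142, 0.001, -0.134]
ft_force: [-0.7, 0.2, -1.0]
gripper_width: 0.57
```

```bash
python3 - <<'E'
from h import *
plan((.4885,.0515,.2,-.3),(.605,-.307,.2,-.467),(.605,-.307,.04,-.467))
c=capture("scene");cv2.imwrite("pics/s4.png",crop(c["image"],210,100,140,150,4))
E
```

```text
at [0.4885 0.051  0.122 ] yaw -0.134 t 11.6 grip 0.570 F [-0.7  0.2 -1. ] rot [ 3.142e+00  1.000e-03 -1.340e-01] j7 -0.73
(0.4885, 0.0515, 0.2, -0.3) [-0.    -0.001 -0.156  0.079]
(0.605, -0.307, 0.2, -0.467) [ 0.326  0.679 -0.156  0.159]
(0.605, -0.307, 0.04, -0.467) [0.326 0.679 0.164 0.159]
```

View pics/s4.png

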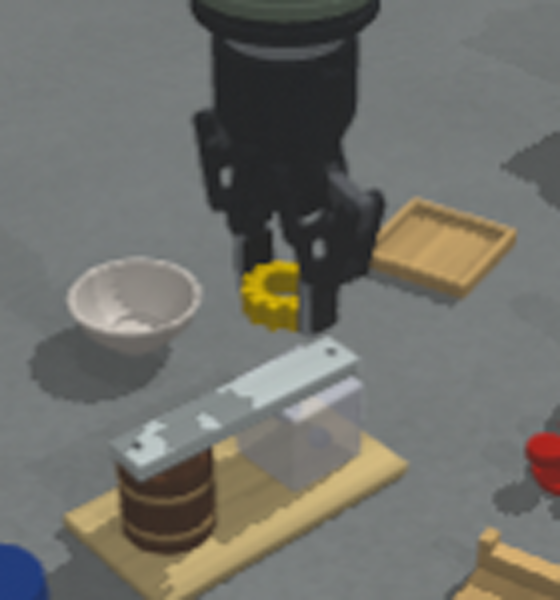

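The gear is held level (270,295), and the bar and piers are unmoved. Carrying it to the spindle.

Call:
drive_tool(
  steps=[
    [0, 0, -0.1, 0.02, -1],
    [0.04, 0.08, -0.156, 0.05, -1],
    [0.08, 0.17, -0.156, 0.08, -1],
    [0.13, 0.27, -0.156, 0.11, -1],
    [0.18, 0.37, -0.156, 0.14, -1],
    [0.23, 0.47, -0.156, 0.159, -1],
    [0.28, 0.58, -0.156, 0.159, -1],
    [0.326, 0.679, -0.156, 0.159, -1],
  ],
)

```text
time: 12.6
eef_pos: [0.6051, -0.3095, 0.2]
tcp_rot: [3.141, 0.0, -0.467]
ft_force: [1.0, 0.6, 0.2]
gripper_width: 0.567
```

Call:
drive_tool(
  steps=[
    [0, 0, 0, 0, -1],
    [0, 0, 0, 0, -1],
    [0, 0, 0.06, 0, -1],
    [0, 0, 0.13, 0, -1],
    [0, 0, 0.2, 0, -1],
    [0, 0, 0.26, 0, -1],
    [0, 0, 0.28, 0, -1],
    [0, 0, 0.28, 0, -1],
  ],
)

```text
time: 13.6
eef_pos: [0.6052, -0.3065, 0.0606]
tcp_rot: [-3.141, 0.0, -0.466]
ft_force: [0.3, -0.2, -0.3]
gripper_width: 0.569
```

```bash
python3 - <<'E'
from h import *
plan((.605,-.307,.04,-.467),(.605,-.307,.0105,-.467))
c=capture("scene");cv2.imwrite("pics/s5.png",crop(c["image"],140,260,110,100,5,[circ(.605,-.307,.014,.02),circ(.605,-.307,.028,.004)],c))
E
```

```text
at [ 0.6052 -0.3065  0.0606] yaw -0.466 t 13.6 grip 0.569 F [ 0.3 -0.2 -0.3] rot [-3.141  0.    -0.466] j7 -0.36
(0.605, -0.307, 0.04, -0.467) [0.    0.001 0.041 0.001]
(0.605, -0.307, 0.0105, -0.467) [0.    0.001 0.1   0.001]
```

View pics/s5.png

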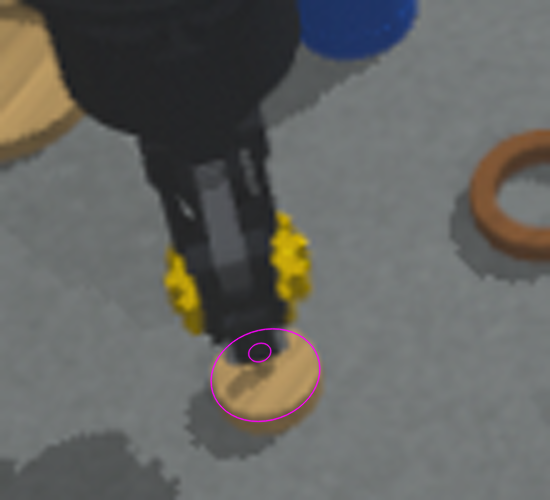

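The gear ring centre (239,273) should be at (244,278) if it is over the pin, so it is within about 2 mm (the clearance is 9 mm). Lowering.

Call:
drive_tool(
  steps=[
    [0, 0.001, 0.03, 0, -1],
    [0, 0.001, 0.06, 0, -1],
    [0, 0.001, 0.08, 0, -1],
    [0, 0.001, 0.09, 0, -1],
    [0, 0.001, 0.096, 0, -1],
    [0, 0.001, 0.1, 0, -1],
    [0, 0.001, 0.1, 0, -1],
    [0, 0.001, 0.1, 0, -1],
  ],
)

```text
time: 14.65
eef_pos: [0.6048, -0.3078, 0.0106]
tcp_rot: [-3.142, -0.0, -0.467]
ft_force: [0.2, -0.2, -0.2]
gripper_width: 0.572
```

Call:
drive_tool(
  steps=[
    [0, 0, 0.002, 0, -1],
    [0, 0, 0.003, 0, -1],
    [0, 0, 0.003, 0, 0.18],
    [0, 0, 0.003, 0, 0.3],
    [0, 0, 0.003, 0, 0.5],
    [0, 0, -0.02, 0, 0.6],
    [0, 0, -0.14, 0, 0.6],
    [0, 0, -0.26, 0, 0.6],
  ],
)

```text
time: 15.65
eef_pos: [0.6045, -0.3075, 0.1424]
tcp_rot: [-3.141, 0.0, -0.467]
ft_force: [0.8, -0.6, 0.1]
gripper_width: 0.804
```

```bash
python3 - <<'E'
from h import *
plan((.4835,.0154,.2,-.133))
c=capture("scene");w=capture("wrist")
g=[circ(.605,-.307,.014,.025),circ(.605,-.307,.03,.025),circ(.605,-.307,.028,.004)]
cv2.imwrite("pics/s6.png",np.hstack([crop(c["image"],150,290,90,80,4.4,g,c),cv2.resize(crop(w["image"],140,120,280,250,1.4),(394,352))]))
E
```

```text
at [ 0.6045 -0.3075  0.1424] yaw -0.467 t 15.7 grip 0.804 F [ 0.8 -0.6  0.1] rot [-3.141  0.    -0.467] j7 -0.32
(0.4835, 0.0154, 0.2, -0.133) [-0.507 -0.468 -0.115 -0.159]
```

View pics/s6.png

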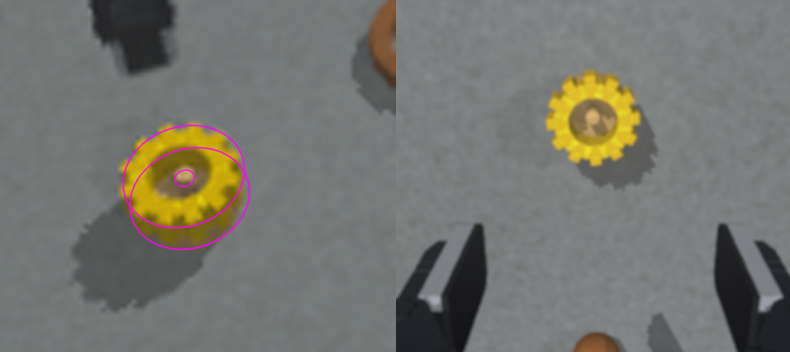

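The gear lies flat, its hole over the pin in both views ((185,177) scene, (594,118) wrist). Now the bar.

Call:
drive_tool(
  steps=[
    [-0.03, -0.03, -0.1, -0.04, 1],
    [-0.11, -0.1, -0.115, -0.08, 1],
    [-0.2, -0.18, -0.115, -0.12, 1],
    [-0.29, -0.26, -0.115, -0.159, 1],
    [-0.38, -0.35, -0.115, -0.159, 1],
    [-0.45, -0.42, -0.115, -0.159, 1],
    [-0.507, -0.468, -0.115, -0.159, 1],
    [-0.507, -0.468, -0.115, -0.159, 1],
  ],
)

```text
time: 16.75
eef_pos: [0.4831, 0.0176, 0.1987]
tcp_rot: [-3.141, -0.001, -0.13]
ft_force: [1.0, -0.0, -0.5]
gripper_width: 1.003
```

Call:
drive_tool(
  steps=[
    [0, 0, 0, 0, 1],
    [0, 0, 0, 0, 1],
    [0, 0, 0, 0, 1],
    [0, 0, 0, 0, 1],
    [0, 0, 0, 0, 1],
    [0, 0, 0, 0, 1],
    [0, 0, 0, 0, 1],
    [0, 0, 0, 0, 1],
  ],
)

```text
time: 17.75
eef_pos: [0.4837, 0.0153, 0.1978]
tcp_rot: [-3.142, 0.0, -0.134]
ft_force: [0.0, -0.4, 0.3]
gripper_width: 1.002
```

```bash
python3 - <<'E'
from h import *
plan((.4835,.0154,.056,-.133))
w=capture("wrist");c=capture("scene")
B=(.4835,.0154);R=(.668,.027,.217)
g=[rect(*B,.078,.03,.16,-.133),circ(.4769,-.0341,.066,.028),rect(.4902,.065,.066,.056,.056,-.133),rect(*R[:2],.006,.066,.13,R[2])]
for k in(.05,-.05): g.append(rect(R[0]-k*np.sin(R[2]),R[1]+k*np.cos(R[2]),.02,.05,.012,R[2]))
a=crop(w["image"],200,0,360,300,1.6,g,w); b=crop(c["image"],300,225,65,65,3,g,c)
a[-195:,:195]=b; cv2.imwrite("pics/w2.png",a)
E
```

```text
at [0.4837 0.0153 0.1978] yaw -0.134 t 17.8 grip 1.002 F [ 0.  -0.4  0.3] rot [-3.142  0.    -0.134] j7 -0.57
(0.4835, 0.0154, 0.056, -0.133) [-0.    -0.     0.284 -0.   ]
```

View pics/w2.png

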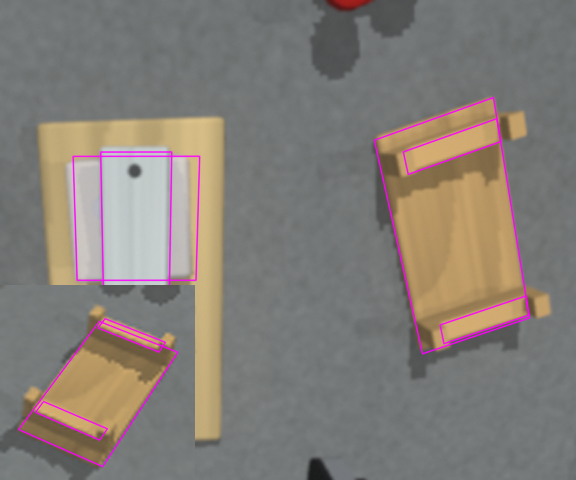

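The rest outline now matches in both views (base corners (375,140), (527,318)), and so does the bar. The cube sits about 3 mm off nominal, so I'll remeasure it once the bar is gone. Gripping the bar at its middle.

Call:
drive_tool(
  steps=[
    [0, -0.002, 0.08, 0, 1],
    [0, -0.002, 0.16, 0, 1],
    [0, -0.002, 0.22, 0, 1],
    [0, -0.002, 0.26, 0, 1],
    [0, -0.002, 0.28, 0, 1],
    [0, -0.002, 0.28, 0, 0.3],
    [0, -0.002, 0.28, 0, -0.3],
    [0, -0.002, 0.28, 0, -0.3],
  ],
)

```text
time: 18.85
eef_pos: [0.4842, 0.0162, 0.0585]
tcp_rot: [-3.141, -0.001, -0.134]
ft_force: [-0.2, -0.1, -0.2]
gripper_width: 0.382
```

Call:
drive_tool(
  steps=[
    [0, 0, 0, 0, -1],
    [0, 0, 0, 0, -1],
    [0, 0, 0, 0, -1],
    [0, 0, -0.006, 0, -1],
    [0, 0, -0.012, 0, -1],
    [0, 0, -0.02, 0, -1],
    [0, 0, -0.03, 0, -1],
    [0, 0, -0.03, 0, -1],
  ],
)

```text
time: 19.85
eef_pos: [0.484, 0.0163, 0.0732]
tcp_rot: [-3.141, -0.001, -0.134]
ft_force: [0.4, -0.2, -1.5]
gripper_width: 0.335
```

```bash
python3 - <<'E'
from h import *
plan((.4835,.0154,.15,-.133),(.668,.027,.15,.217))
E
```

```text
at [0.484  0.0163 0.0732] yaw -0.134 t 19.9 grip 0.335 F [ 0.4 -0.2 -1.5] rot [-3.141e+00 -1.000e-03 -1.340e-01] j7 -0.74
(0.4835, 0.0154, 0.15, -0.133) [-0.001  0.002 -0.154 -0.   ]
(0.668, 0.027, 0.15, 0.217) [ 0.362 -0.07  -0.154 -0.168]
```

Call:
drive_tool(
  steps=[
    [0, 0, -0.06, 0, -1],
    [0, 0, -0.13, 0, -1],
    [0.05, -0.01, -0.154, -0.04, -1],
    [0.12, -0.02, -0.154, -0.08, -1],
    [0.2, -0.04, -0.154, -0.12, -1],
    [0.28, -0.055, -0.154, -0.15, -1],
    [0.34, -0.066, -0.154, -0.168, -1],
    [0.362, -0.07, -0.154, -0.168, -1],
  ],
)

```text
time: 20.85
eef_pos: [0.6687, 0.0269, 0.1491]
tcp_rot: [-3.141, 0.0, 0.218]
ft_force: [-0.9, 0.1, -2.7]
gripper_width: 0.336
```

Call:
drive_tool(
  steps=[
    [0, 0, 0.04, 0, -1],
    [0, 0, 0.08, 0, -1],
    [0, 0, 0.12, 0, -1],
    [0, 0, 0.16, 0, -1],
    [0, 0, 0.18, 0, -1],
    [0, 0, 0.18, 0, -1],
    [0, 0, 0.18, 0, -1],
    [0, 0, 0.18, 0, -1],
  ],
)

```text
time: 21.85
eef_pos: [0.6683, 0.0268, 0.0605]
tcp_rot: [3.141, -0.001, 0.218]
ft_force: [-1.1, -0.2, -0.9]
gripper_width: 0.338
```

```bash
python3 - <<'E'
from h import *
plan((.668,.027,.013,.217))
o=sensors.get_obs();p=o["eef_pos"];R=(.668,.027,.217)
c=capture("scene");w=capture("wrist")
g=[rect(p[0],p[1],p[2]+.0203,.03,.16,.217)]
a=crop(c["image"],290,200,90,100,5.5,g,c)
t=crop(c["image"],225,180,60,85,3.2); b=np.zeros((550,300,3),np.uint8); b[:t.shape[0],:t.shape[1]]=t
t=cv2.resize(crop(w["image"],150,0,280,260,1),(300,278)); b[272:]=t
cv2.imwrite("pics/s7.png",np.hstack([a,b]))
E
```

```text
at [0.6683 0.0268 0.0605] yaw 0.218 t 21.9 grip 0.338 F [-1.1 -0.2 -0.9] rot [ 3.141e+00 -1.000e-03  2.180e-01] j7 -0.32
(0.668, 0.027, 0.013, 0.217) [-0.    -0.     0.095  0.   ]
```

View pics/s7.png

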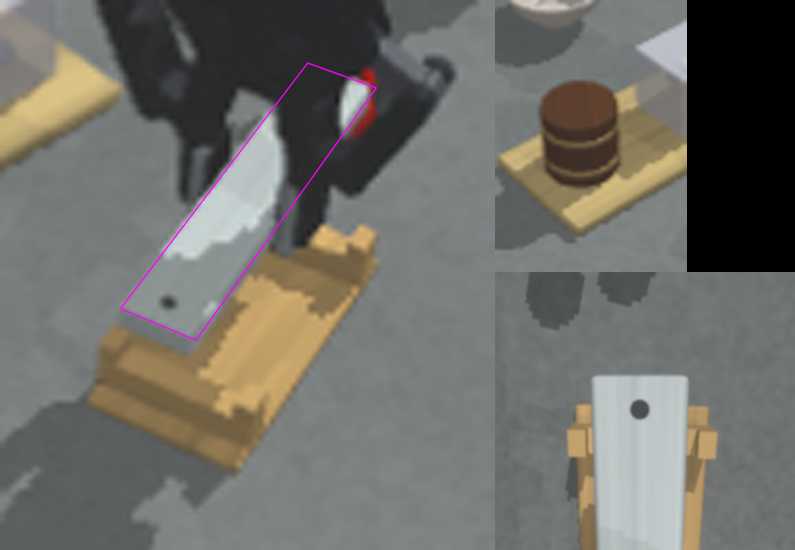

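The bar is level, matches its predicted outline, and is centred between the cheeks in the wrist view (640 against cheeks at 577 and 707). Lowering it.

Call:
drive_tool(
  steps=[
    [0, 0, 0.03, 0, -1],
    [0, 0, 0.06, 0, -1],
    [0, 0, 0.08, 0, -1],
    [0, 0, 0.09, 0, -1],
    [0, 0, 0.095, 0, -1],
    [0, 0, 0.095, 0, -1],
    [0, 0, 0.095, 0, -1],
    [0, 0, 0.095, 0, -1],
  ],
)

```text
time: 22.95
eef_pos: [0.668, 0.0269, 0.0126]
tcp_rot: [3.142, -0.0, 0.218]
ft_force: [-3.0, 0.5, 4.9]
gripper_width: 0.336
```

Call:
drive_tool(
  steps=[
    [0, 0, 0, 0, -0.3],
    [0, 0, 0, 0, -0.2],
    [0, 0, 0, 0, 0],
    [0, 0, 0, 0, 0.2],
    [0, 0, 0, 0, 0.3],
    [0, 0, -0.04, 0, 0.3],
    [0, 0, -0.14, 0, 0.4],
    [0, 0, -0.26, 0, 0.4],
  ],
)

```text
time: 23.95
eef_pos: [0.6674, 0.0269, 0.1445]
tcp_rot: [-3.141, 0.001, 0.218]
ft_force: [0.2, -0.4, 0.3]
gripper_width: 0.705
```

Call:
drive_tool(
  steps=[
    [-0.05, 0, -0.3, 0, 1],
    [-0.15, 0, -0.3, 0, 1],
    [-0.25, 0, -0.3, 0, 1],
    [-0.3, 0, -0.3, 0, 1],
    [-0.3, 0, -0.3, 0, 1],
    [-0.3, 0, -0.3, 0, 1],
    [-0.3, 0, -0.3, 0, 1],
    [-0.3, 0, -0.3, 0, 1],
  ],
)

```text
time: 24.95
eef_pos: [0.5217, -0.0052, 0.2919]
tcp_rot: [-3.141, 0.001, 0.219]
ft_force: [0.2, -0.7, -0.8]
gripper_width: 1.0
```

```bash
python3 - <<'E'
from h import *
plan((.48,.06,.2,-.133))
w=capture("wrist");c=capture("scene")
g=[rect(.668,.027,.032,.03,.16,.217),circ(.4769,-.0341,.066,.028),rect(.4902,.065,.066,.056,.056,-.133)]
a=crop(c["image"],220,180,150,110,3.6,g,c); b=crop(w["image"],0,0,560,420,1)
b=cv2.resize(b[:,:],(400,300)); z=np.zeros((396,260,3),np.uint8)
W=crop(w["image"],0,0,560,420,1,g,w); 
cv2.imwrite("pics/s8.png",np.vstack([a[:280,:540],W[:319,10:550]]))
E
```

```text
at [ 0.5217 -0.0052  0.2919] yaw 0.219 t 24.9 grip 1.000 F [ 0.2 -0.7 -0.8] rot [-3.141e+00  1.000e-03  2.190e-01] j7 -0.14
(0.48, 0.06, 0.2, -0.133) [-0.053 -0.145  0.184  0.168]
```

View pics/s8.png

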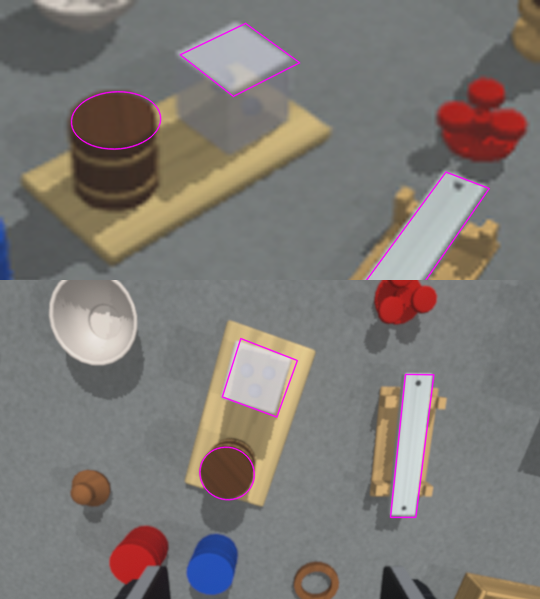

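The bar is seated on both rails and matches its outline in both views, with the holes at equal overhang. The drum matches, and the cube is about 2 mm off in x. I'll segment the cube's pale top numerically for its centre and yaw.

```bash
cat > m.py <<'E'
from h import *
w=capture("wrist");I=w["image"].astype(int)
def near(xy,z,r):
    m=np.zeros(I.shape[:2],np.uint8); cv2.fillPoly(m,[proj(w,circ(*xy,z,r)).astype(np.int32)],1); return m>0
def big(m):
    m=cv2.morphologyEx(m.astype(np.uint8),cv2.MORPH_CLOSE,np.ones((3,3)))
    cs=cv2.findContours(m,cv2.RETR_EXTERNAL,cv2.CHAIN_APPROX_NONE)[0]; return max(cs,key=cv2.contourArea).reshape(-1,2)
sat=I.max(2)-I.min(2)
def cube():
    k=big(near((.489,.065),.066,.048)&(I.min(2)>150)&(sat<45)); P=at_z(w,k,.066)[:,:2]
    (x,y),s,a=cv2.minAreaRect((P*1000).astype(np.float32)); print("cube",round(x,1),round(y,1),np.round(s,1),"yaw",round(a,1),round(a-90,1))
def drum():
    k=big(near((.477,-.034),.066,.036)&(I[:,:,0]<110)&(I[:,:,0]>I[:,:,2]+15)); P=at_z(w,k,.066)[:,:2]
    (x,y),r=cv2.minEnclosingCircle((P*1000).astype(np.float32)); print("drum",round(x,1),round(y,1),"r",round(r,1), P.min(0).round(4),P.max(0).round(4))
E
python3 - <<'E'
from m import *
cube();drum()
p=proj(w,[[.4885,.063,.066],[.47,.07,.066],[.477,-.034,.066]]).astype(int)
for u,v in p: print(u,v,I[v,u])
E
```

```text
cube 487.4 64.8 [54.9 55.2] yaw 85.3 -4.7
drum 478.5 -30.0 r 33.0 [ 0.4505 -0.0616] [0.5036 0.003 ]
266 99 [202 199 197]
248 87 [202 198 198]
236 192 [89 60 42]
```

```bash
python3 - <<'E'
from h import *
plan((.4874,.0648,.15,-.082),(.4874,.0648,.03,-.082))
E
```

```text
at [ 0.5215 -0.0054  0.292 ] yaw 0.218 t 25.1 grip 0.998 F [ 0.3 -0.5 -0.2] rot [-3.141e+00  1.000e-03  2.180e-01] j7 -0.14
(0.4874, 0.0648, 0.15, -0.082) [-0.036 -0.152  0.284  0.143]
(0.4874, 0.0648, 0.03, -0.082) [-0.036 -0.152  0.524  0.143]
```

Call:
drive_tool(
  steps=[
    [-0.018, -0.075, 0.08, 0.07, 1],
    [-0.036, -0.152, 0.16, 0.143, 1],
    [-0.036, -0.152, 0.26, 0.143, 1],
    [-0.036, -0.152, 0.34, 0.143, 1],
    [-0.036, -0.152, 0.34, 0.143, 1],
    [-0.036, -0.152, 0.34, 0.143, 1],
    [-0.036, -0.152, 0.34, 0.143, 1],
    [-0.036, -0.152, 0.34, 0.143, 1],
  ],
)

```text
time: 26.1
eef_pos: [0.488, 0.0646, 0.1233]
tcp_rot: [-3.141, -0.002, -0.082]
ft_force: [-0.5, -0.0, -0.4]
gripper_width: 1.007
```

```bash
python3 - <<'E'
from m import *
plan((.4874,.0648,.03,-.082))
cube()
E
```

```text
at [0.4878 0.0646 0.1231] yaw -0.082 t 26.1 grip 0.998 F [ 0.5 -0.4 -0.1] rot [-3.141e+00 -1.000e-03 -8.200e-02] j7 -0.75
(0.4874, 0.0648, 0.03, -0.082) [-0.001 -0.     0.186  0.   ]
cube 488.0 70.9 [65.4 54.6] yaw 85.3 -4.7
```

The yaw and x agree; the y reading is inflated by the visible side face. Closing on the cube and lifting.

Call:
drive_tool(
  steps=[
    [0, 0, 0.06, 0, 1],
    [0, 0, 0.12, 0, 1],
    [0, 0, 0.17, 0, 1],
    [0, 0, 0.186, 0, 1],
    [0, 0, 0.186, 0, 1],
    [0, 0, 0.186, 0, 0.5],
    [0, 0, 0.186, 0, -1],
    [0, 0, 0.186, 0, -1],
  ],
)

```text
time: 27.15
eef_pos: [0.4879, 0.0647, 0.0303]
tcp_rot: [-3.142, -0.001, -0.082]
ft_force: [-3.0, -0.3, 12.6]
gripper_width: 0.644
```

Call:
drive_tool(
  steps=[
    [0, 0, 0, 0, -1],
    [0, 0, -0.006, 0, -1],
    [0, 0, -0.02, 0, -1],
    [0, 0, -0.06, 0, -1],
    [0, 0, -0.14, 0, -1],
    [0, 0, -0.22, 0, -1],
    [0, 0, -0.26, 0, -1],
    [0, 0, -0.26, 0, -1],
  ],
)

```text
time: 28.15
eef_pos: [0.488, 0.0646, 0.1607]
tcp_rot: [-3.141, -0.003, -0.082]
ft_force: [-0.2, -1.0, -1.8]
gripper_width: 0.649
```

```bash
python3 - <<'E'
from h import *
plan((.3969,.3043,.16,.199),(.3969,.3043,.05,.199))
E
```

```text
at [0.488  0.0646 0.1607] yaw -0.082 t 28.1 grip 0.649 F [-0.2 -1.  -1.8] rot [-3.141e+00 -3.000e-03 -8.200e-02] j7 -0.70
(0.3969, 0.3043, 0.16, 0.199) [-0.221 -0.463  0.001 -0.134]
(0.3969, 0.3043, 0.05, 0.199) [-0.221 -0.463  0.221 -0.134]
```

Call:
drive_tool(
  steps=[
    [-0.02, -0.04, 0, -0.02, -1],
    [-0.06, -0.12, 0, -0.05, -1],
    [-0.1, -0.21, 0, -0.08, -1],
    [-0.14, -0.3, 0, -0.11, -1],
    [-0.18, -0.38, 0, -0.134, -1],
    [-0.21, -0.44, 0, -0.134, -1],
    [-0.221, -0.463, 0, -0.134, -1],
    [-0.221, -0.463, 0, -0.134, -1],
  ],
)

```text
time: 29.15
eef_pos: [0.3953, 0.3048, 0.1587]
tcp_rot: [3.141, 0.001, 0.201]
ft_force: [1.3, -0.2, -2.2]
gripper_width: 0.647
```

Call:
drive_tool(
  steps=[
    [0, 0, 0, 0, -1],
    [0, 0, 0.04, 0, -1],
    [0, 0, 0.1, 0, -1],
    [0, 0, 0.16, 0, -1],
    [0, 0, 0.21, 0, -1],
    [0, 0, 0.23, 0, -1],
    [0, 0, 0.23, 0, -1],
    [0, 0, 0.23, 0, -1],
  ],
)

```text
time: 30.15
eef_pos: [0.3966, 0.3045, 0.0451]
tcp_rot: [-3.141, -0.001, 0.199]
ft_force: [-0.1, 1.3, -1.4]
gripper_width: 0.648
```

```bash
python3 - <<'E'
from h import *
plan((.3969,.3043,.0255,.199))
E
```

```text
at [0.3966 0.3045 0.0451] yaw 0.199 t 30.1 grip 0.648 F [-0.1  1.3 -1.4] rot [-3.141e+00 -1.000e-03  1.990e-01] j7 -1.17
(0.3969, 0.3043, 0.0255, 0.199) [ 0.001  0.001  0.039 -0.   ]
```

Call:
drive_tool(
  steps=[
    [0, 0, 0.015, 0, -1],
    [0, 0, 0.03, 0, -1],
    [0, 0, 0.036, 0, -1],
    [0, 0, 0.04, 0, -1],
    [0, 0, 0.041, 0, -1],
    [0, 0, 0.041, 0, -1],
    [0, 0, 0.041, 0, -1],
    [0, 0, 0.041, 0, -1],
  ],
)

```text
time: 31.15
eef_pos: [0.3959, 0.3043, 0.0252]
tcp_rot: [3.141, -0.001, 0.199]
ft_force: [-11.0, -11.0, 46.3]
gripper_width: 0.644
```

The height matches the tray floor (TCP 0.0252 m, i.e. cube bottom at 5 mm), but it is pressing. I'll ease up 1 mm and release.

Call:
drive_tool(
  steps=[
    [0, 0, -0.0015, 0, -1],
    [0, 0, -0.0015, 0, -1],
    [0, 0, -0.0015, 0, 0.34],
    [0, 0, -0.0015, 0, 0.5],
    [0, 0, -0.0015, 0, 0.8],
    [0, 0, -0.04, 0, 0.9],
    [0, 0, -0.14, 0, 0.9],
    [0, 0, -0.26, 0, 1],
  ],
)

```text
time: 32.15
eef_pos: [0.3954, 0.3042, 0.1547]
tcp_rot: [3.141, 0.002, 0.2]
ft_force: [1.3, 1.5, -0.1]
gripper_width: 1.001
```

```bash
python3 - <<'E'
from h import *
plan((.4772,-.0338,.2,0),(.4772,-.0338,.14,0))
c=capture("scene");I=c["image"]
# numeric cube check: residual overlay saved, edge score of predicted top outline vs shifts
g=cv2.Canny(cv2.cvtColor(I,cv2.COLOR_RGB2GRAY),25,70); D=cv2.distanceTransform(255-g,cv2.DIST_L2,5)
best=[]
for dx in range(-10,11,2):
  for dy in range(-10,11,2):
    for a in(-.1,-.05,0,.05,.1):
      P=rect(.3969+dx/1e3,.3043+dy/1e3,.061,.056,.056,.199+a); Q=np.vstack([np.linspace(P[i],P[i+1],20) for i in range(4)])
      q=proj(c,Q).round().astype(int); best.append((np.minimum(D[q[:,1],q[:,0]],4).mean(),dx,dy,a))
print(sorted(best)[:5])
E
```

```text
at [0.3954 0.3042 0.1547] yaw 0.200 t 32.1 grip 1.001 F [ 1.3  1.5 -0.1] rot [3.141e+00 2.000e-03 2.000e-01] j7 -1.01
(0.4772, -0.0338, 0.2, 0) [ 0.026  0.695 -0.091  0.095]
(0.4772, -0.0338, 0.14, 0) [0.026 0.695 0.029 0.095]
[(np.float32(0.2), -2, 0, 0), (np.float32(0.225), -2, 0, 0.05), (np.float32(0.2625), -2, -2, 0), (np.float32(0.2625), -2, 0, -0.05), (np.float32(0.32), -2, 0, 0.1)]
```

The edge fit puts the cube's top 2 mm from the tray centre with no yaw error. Now the drum.

Call:
drive_tool(
  steps=[
    [0, 0.02, -0.08, 0.01, 1],
    [0, 0.1, -0.091, 0.03, 1],
    [0.005, 0.2, -0.091, 0.05, 1],
    [0.01, 0.31, -0.091, 0.07, 1],
    [0.015, 0.42, -0.091, 0.095, 1],
    [0.02, 0.53, -0.091, 0.095, 1],
    [0.026, 0.63, -0.091, 0.095, 1],
    [0.026, 0.695, -0.091, 0.095, 1],
  ],
)

```text
time: 33.2
eef_pos: [0.4778, -0.0361, 0.1992]
tcp_rot: [3.141, 0.0, -0.002]
ft_force: [-0.1, -0.5, -0.0]
gripper_width: 1.001
```

Call:
drive_tool(
  steps=[
    [0, 0, 0, 0, 1],
    [0, 0, 0, 0, 1],
    [0, 0, 0, 0, 1],
    [0, 0, 0, 0, 1],
    [0, 0, 0, 0, 1],
    [0, 0, 0, 0, 1],
    [0, 0, 0, 0, 1],
    [0, 0, 0, 0, 1],
  ],
)

```text
time: 34.2
eef_pos: [0.4776, -0.0337, 0.1993]
tcp_rot: [3.142, 0.0, 0.0]
ft_force: [-0.2, 0.4, -0.0]
gripper_width: 0.998
```

```bash
python3 - <<'E'
from m import *
def fit(c,name,x0,y0,z,r):
    g=cv2.Canny(cv2.cvtColor(c["image"],cv2.COLOR_RGB2GRAY),25,70); D=cv2.distanceTransform(255-g,cv2.DIST_L2,5)
    b=[]
    for dx in range(-8,9):
      for dy in range(-8,9):
        q=proj(c,circ(x0+dx/1e3,y0+dy/1e3,z,r)).round().astype(int); ok=(q[:,0]>=0)&(q[:,0]<560)&(q[:,1]>=0)&(q[:,1]<420); q=q[ok]; b.append((round(float(np.minimum(D[q[:,1],q[:,0]],4).mean()),2),dx,dy))
    print(name,sorted(b)[:4])
if __name__=="__main__" or 1:
    plan((.4772,-.0338,.03,0)); fit(w,"wrist",.477,-.034,.066,.028); fit(capture("scene"),"scene",.477,-.034,.066,.028)
E
```

```text
at [ 0.4776 -0.0337  0.1993] yaw 0.000 t 34.2 grip 1.000 F [-0.8 -0.2 -1. ] rot [-3.142 -0.     0.   ] j7 -0.36
(0.4772, -0.0338, 0.03, 0) [-0.001  0.     0.339  0.   ]
wrist [(0.54, 0, 1), (0.58, -1, 1), (0.66, -1, 0), (0.67, 0, 0)]
scene [(0.29, -2, -1), (0.32, -2, 0), (0.35, -2, -2), (0.36, -3, -2)]
```

The wrist and scene fits put the drum within 2 mm of (0.477, -0.034). Grasping it.

Call:
drive_tool(
  steps=[
    [-0.002, 0, 0.09, 0, 1],
    [-0.002, 0, 0.19, 0, 1],
    [-0.002, 0, 0.28, 0, 1],
    [-0.002, 0, 0.33, 0, 1],
    [-0.002, 0, 0.338, 0, 1],
    [-0.002, 0, 0.338, 0, 1],
    [-0.002, 0, 0.338, 0, 0.5],
    [-0.002, 0, 0.338, 0, -1],
  ],
)

```text
time: 35.3
eef_pos: [0.4772, -0.0339, 0.0314]
tcp_rot: [3.141, -0.002, -0.0]
ft_force: [-7.9, -0.2, 32.1]
gripper_width: 0.641
```

Call:
drive_tool(
  steps=[
    [0, 0, 0, 0, -1],
    [0, 0, 0, 0, -1],
    [0, 0, -0.006, 0, -1],
    [0, 0, -0.02, 0, -1],
    [0, 0, -0.06, 0, -1],
    [0, 0, -0.14, 0, -1],
    [0, 0, -0.22, 0, -1],
    [0, 0, -0.26, 0, -1],
  ],
)

```text
time: 36.3
eef_pos: [0.477, -0.0337, 0.1627]
tcp_rot: [3.141, -0.002, 0.0]
ft_force: [-0.0, 0.0, -1.7]
gripper_width: 0.64
```

```bash
python3 - <<'E'
from h import *
plan((.4025,-.2962,.16,-.4),(.4025,-.2962,.05,-.4))
E
```

```text
at [ 0.477  -0.0337  0.1627] yaw 0.000 t 36.3 grip 0.640 F [-0.   0.  -1.7] rot [ 3.141e+00 -2.000e-03  0.000e+00] j7 -0.42
(0.4025, -0.2962, 0.16, -0.4) [-0.149  0.525  0.005  0.191]
(0.4025, -0.2962, 0.05, -0.4) [-0.149  0.525  0.225  0.191]
```

Call:
drive_tool(
  steps=[
    [-0.01, 0.04, 0, 0.03, -1],
    [-0.03, 0.12, 0, 0.07, -1],
    [-0.06, 0.21, 0, 0.11, -1],
    [-0.09, 0.31, 0, 0.15, -1],
    [-0.12, 0.41, 0, 0.191, -1],
    [-0.14, 0.49, 0, 0.191, -1],
    [-0.149, 0.525, 0, 0.191, -1],
    [-0.149, 0.525, 0, 0.191, -1],
  ],
)

```text
time: 37.3
eef_pos: [0.4013, -0.297, 0.1599]
tcp_rot: [-3.141, 0.001, -0.403]
ft_force: [-0.3, 0.8, -1.2]
gripper_width: 0.64
```

Call:
drive_tool(
  steps=[
    [0, 0, 0, 0, -1],
    [0, 0, 0.04, 0, -1],
    [0, 0, 0.1, 0, -1],
    [0, 0, 0.16, 0, -1],
    [0, 0, 0.21, 0, -1],
    [0, 0, 0.23, 0, -1],
    [0, 0, 0.23, 0, -1],
    [0, 0, 0.23, 0, -1],
  ],
)

```text
time: 38.3
eef_pos: [0.4027, -0.2962, 0.0462]
tcp_rot: [3.141, -0.001, -0.399]
ft_force: [0.1, -0.1, -0.3]
gripper_width: 0.641
```

```bash
python3 - <<'E'
from h import *
plan((.4025,-.2962,.0262,-.4))
E
```

```text
at [ 0.4027 -0.2962  0.0462] yaw -0.399 t 38.3 grip 0.641 F [ 0.1 -0.1 -0.3] rot [ 3.141e+00 -1.000e-03 -3.990e-01] j7 -0.30
(0.4025, -0.2962, 0.0262, -0.4) [-0.    0.    0.04  0.  ]
```

Call:
drive_tool(
  steps=[
    [0, 0, 0.015, 0, -1],
    [0, 0, 0.03, 0, -1],
    [0, 0, 0.036, 0, -1],
    [0, 0, 0.039, 0, -1],
    [0, 0, 0.039, 0, -1],
    [0, 0, 0.039, 0, -1],
    [0, 0, 0.039, 0, -1],
    [0, 0, 0.039, 0, -1],
  ],
)

```text
time: 39.3
eef_pos: [0.402, -0.296, 0.0265]
tcp_rot: [3.141, 0.0, -0.4]
ft_force: [-6.3, 5.3, 24.5]
gripper_width: 0.645
```

In contact with the floor. Releasing, then retreating to clear all views.

Call:
drive_tool(
  steps=[
    [0, 0, -0.001, 0, -1],
    [0, 0, -0.001, 0, -1],
    [0, 0, -0.001, 0, 0.34],
    [0, 0, -0.001, 0, 0.5],
    [0, 0, -0.001, 0, 0.8],
    [0, 0, -0.04, 0, 0.9],
    [0, 0, -0.14, 0, 0.9],
    [0, 0, -0.26, 0, 1],
  ],
)

```text
time: 40.3
eef_pos: [0.4017, -0.2957, 0.1567]
tcp_rot: [-3.141, 0.002, -0.399]
ft_force: [0.6, -1.0, 0.7]
gripper_width: 0.997
```

```bash
python3 - <<'E'
from h import *
plan((.25,-.50,.25,-.9))
E
```

```text
at [ 0.4017 -0.2957  0.1567] yaw -0.399 t 40.3 grip 0.997 F [ 0.6 -1.   0.7] rot [-3.141e+00  2.000e-03 -3.990e-01] j7 -0.18
(0.25, -0.5, 0.25, -0.9) [-0.121  0.494 -0.187  0.239]
```

Call:
drive_tool(
  steps=[
    [0, 0, -0.12, 0, 1],
    [-0.02, 0.08, -0.187, 0.05, 1],
    [-0.05, 0.18, -0.187, 0.1, 1],
    [-0.08, 0.29, -0.187, 0.15, 1],
    [-0.1, 0.4, -0.187, 0.2, 1],
    [-0.121, 0.494, -0.187, 0.239, 1],
    [-0.121, 0.494, -0.187, 0.239, 1],
    [-0.121, 0.494, -0.187, 0.239, 1],
  ],
)

```text
time: 41.3
eef_pos: [0.2506, -0.4997, 0.2491]
tcp_rot: [-3.141, 0.0, -0.9]
ft_force: [0.0, -0.0, 0.4]
gripper_width: 1.002
```

```bash
python3 - <<'E'
from h import *
plan()
c=capture("top");s=capture("scene")
A=lambda *q:crop(c["image"],*q)
L=crop(s["image"],100,140,320,225,1.7)   # 544x382
T=np.hstack([A(110,180,56,70,3.2),A(110,262,56,70,3.2),A(376,180,50,70,3.2),A(376,250,50,70,3.2)])
T=cv2.resize(T,(544,int(T.shape[0]*544/T.shape[1])))
r=A(225,145,70,75,3.4); m=np.vstack([L,T]); z=np.zeros((m.shape[0],r.shape[1],3),np.uint8); z[:r.shape[0]]=r
t=crop(s["image"],110,230,70,75,3.4); z[260:260+t.shape[0],:t.shape[1]]=t[:z.shape[0]-260]
m=np.hstack([m,z]);print(m.shape);cv2.imwrite("pics/final.png",m)
E
```

```text
at [ 0.2506 -0.4997  0.2491] yaw -0.900 t 41.3 grip 1.002 F [ 0.  -0.   0.4] rot [-3.141  0.    -0.9  ] j7 -0.05
(561, 782, 3)
```

View pics/final.png

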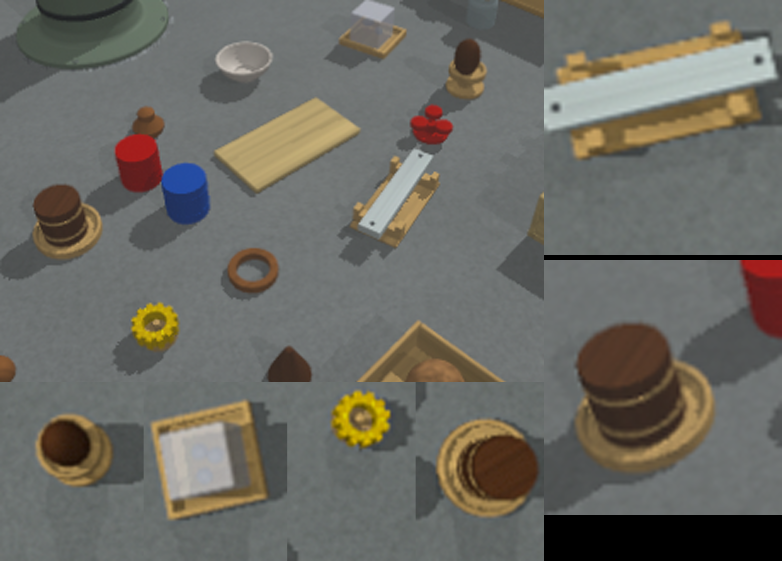

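All five pieces are on their holders, and the arm is clear and at rest. Handing in.

```bash
python3 -c "
from station import job
print(job.finish_job())"
```

```text
the job is handed in; nothing more can be done
None
```

I took the bridge apart from the top down, put every piece on its holder and handed the job in at about 41 s of the 128 s. The order was egg, gear, bar, cube, drum; `finish_job` gives no verdict.

- **Final check:** the last pictures show the egg upright in its cup and the gear flat with its hole over the pin. The bar lies across both rails between the cheeks, with even overhang. The cube is square in its tray and the drum upright in the round tray. The red and blue look-alikes were not touched, and the arm was clear, with the gripper open and about 0 N on the wrist.
- **Cube offset:** an edge fit put the cube about 2 mm from the tray centre, with no yaw error.
- **Forces:** when setting down the cube, the wrist read about 46 N as the cube pressed on the tray floor. That is under the 120 N wrist limit; I eased up before letting go.
- **Checks that disagreed:** my first estimate of the bar rest was 7 mm off, and I corrected it before using it. Two segmentation readings, the drum's first measurement and the cube's y from close up, were spoiled by visible side faces. I used other measurements instead. The drum's position differed by about 2 mm between the wrist and scene cameras, within the calibration.

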